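# Walk the wind-turbine foot round to its measuring rail

### The job

Walk the heavy aluminium turbine foot round almost on the spot, pushing at its corners with the fingers, until its front (the side with the two brass contacts, nearest the cone) squarely faces the rail of the measuring station; its middle must then be within 5 cm of where it started and its front still clear of the rail. Then push it straight up to the rail until its front lies flush along it, with no part of the front beyond the rail's ends, and leave it there. Only push: never lift or tip the foot, do not run it askew into the rail, and leave the multimeter, the nose cone and the mast where they are.

Things in the scene. Friction and masses are not known exactly. Their poses are not given: they have to be found in the camera images.
- foot: Loose heavy (0.72 to 0.98 kg) block of plain cast aluminium, 95 mm deep along its x, 130 mm wide along its y, 35 mm tall, on the table. Origin at the centre of its underside, z up, +x out of its front. On top a shallow cone, 60 mm across, 10 mm tall, 12 mm towards the front, with a dark hole; two small dark screws near the back edge. Slides with friction (4 to 12 N); pushed at a corner it turns and shifts.
- foot_front (a point): Centre of the foot's front face (the one with two small brass contacts), 47.5 mm in front of its origin and 17.5 mm up; axes as the foot's. It starts turned 40 to 86 degrees anticlockwise (seen from above) from facing the rail, the foot's centre about 175 mm in front of the rail.
- station: Fixed low white box, 36 mm tall, with a plain aluminium rail along its front, 280 mm long, 40 mm tall. Origin at the bottom of the rail's outer face, half-way along, at table height; x points level from the rail's face into the box (away from the robot), y along the rail, z up. The rail's face is the plane x = 0 and spans y = -140 to +140 mm; the box reaches to x = 100 mm.
- meter: Bystander: a loose yellow multimeter lying flat, 150 x 80 x 38 mm, long along its x; origin at the centre of its underside.
- nose: Bystander: a loose white domed nose cone, 48 mm across, 38 mm tall, standing on the table; origin at the centre of its underside.
- mast: Bystander: a loose white mast, a tube 14 mm thick on a round foot 80 mm across, 160 mm tall in all; origin at the centre of its underside.
There are look-alikes about, which are no part of the job. Leave any blue look-alike of the foot alone.

How it is judged:
By the outcome, as a careful person would: the job done as asked, in the order asked, and still so for the second after the job is handed in, with the robot touching nothing.
It also fails if it takes over 58 s, if anything falls off the work surface, if the arm or the gripper's body presses on something with over 40 N, if the wrist force passes 120 N, or if a joint passes its speed limit or range.

### The arm

A 6-joint arm with a two-finger parallel gripper is mounted at the origin on the work surface. World frame = base frame: x ahead of the robot, y to its left, z up, the work surface at z = 0. Lengths are in m, angles in rad, forces in N, time in s.
With the tool pointing down it reaches from about 0.325 to 0.9 m from the base axis. Payload 3.5 kg.
Tool frame: the origin (TCP) lies midway between the tips of the shut fingers; the grasp point (between the pads) lies r.tcp_to_grasp behind it (r.tcp_to_grasp is the distance from the TCP to the grasp point, in m); z points along the fingers, y is the line along which they close (so a half turn about z gives the same grasp; the last joint's range is limited). The gripper opens to 85 mm and grips with 20 to 120 N. Pads are 22 mm wide; open, the fingers measure 114 mm over their backs; the gripper's body (76 mm by 85 mm) begins 54 mm behind the grasp point. The pads swing forward as they close: fully open they stand 13 mm farther back than shut.
Start: joints at [-1.309, 0.276, -0.026, 1.268, 0, 1.467], TCP at [0.223, -0.584, 0.231] pointing down, gripper open.
Joint ranges: [-3.12, 3.12], [-0.85, 1.88], [-1.08, 1.24], [-1.95, 2.15], [-1.57, 1.53], [-3.14, 3.14]. Speed limits (rad/s): [2.57, 2.57, 3.14, 3.14, 3.14, 3.14].

### API

Orientations are given as a unit quaternion [x, y, z, w].
In Python, from cell import readout, viewer, r gives the robot as it stands. The module is installed in compiled form; this text tells all that it offers.
- The arm moves only by the shell command python3 -m inch 'ROWS' [FORCE]. ROWS is JSON, a list of rows, each a list of 7 numbers: the shift along the tool's x, y, z in units of 0.04 m (1.0 is 0.04 m), then the turn, a rotation vector about the tool's x, y, z in units of 5 degrees (1.0 is 5 degrees), then the opening, from 0 (shut) to 1 (fully open). A call has 1 to 12 rows; each row shifts and turns the commanded pose from where the row before left it, along the tool's axes as they then stand; what a row does not reach is not made up. A row lasts 1/10 s, in which the tool goes at most 50 mm and 8.59 degrees, less where a joint would pass 70% of its speed; a pose out of reach is approached as far as the arm can. A call with a number of a shift or a turn outside -1 to 1 is refused whole. A call with a gripper value outside its range is refused whole. The fingers move at their own pace and stop on an object; FORCE is the grip in N (left out, the last holds). Time passes only in rows, so rows that do not move let the fingers close. It gives the time, the measured TCP pose, the force, the opening and the grip force at its end, in the units of the state.
- readout.get_state(): the state, without advancing time (a new reading comes with each control period).
- viewer.camera(name): name is "scene" or "side" or "wrist"; returns (picture, depth): 400x640x3 uint8, blue, green, red; 400x640 float32, m along the optical axis (not along the pixel's ray), 0 where there is no reading.
- viewer.camera_info(name): a dict with "vertical_fov" (degrees; the focal length in pixels is half the picture's height over the tangent of half this angle, whatever the lens; pixels are square), "cx", "cy" (the principal point, pixels), "dist" ([k1, k2, p1, p2, k3] as OpenCV has them; the pictures are not rectified), "extrinsics" (4x4, takes a point from world to camera coordinates); the wrist camera has in their place "hand_eye" (4x4, takes a point from camera to tool coordinates, whose origin is the TCP and whose axes are the flange's). Camera axes: x right, y up, looking along -z (the intrinsics and any distortion apply to the point x, -y, -z); pixel columns grow to the right and rows downward; lengths in m; the calibration is good to about 2 mm. A picture is of the moment at which its call begins: read the wrist's pose just before it. camera_info takes no time and is no camera call.
- r.hand_in(): hands the job in; it is judged then, once.
The state is a dict: "clock": time; "qpos": joint angles; "joint_vel": joint speeds; "effort": joint torques, N m; "position": TCP position; "ee_rot": TCP orientation; "force": force on the tool from outside, world axes, zero at the start; "wrist_torque": the same for the moment, N m; "finger_gap": opening from 0.0 (shut) to 1.0 (fully open); "gripper_force": force on a finger pad.
Only numpy, scipy, OpenCV 4.12 (cv2) and the standard library are available. Lean on these libraries where they do the work, as an engineer would, in place of code of your own. Each camera call takes 0.05 s, during which the arm holds its last target. There are 200 camera calls.

## Working session

There is one attempt and no reset: what is moved stays moved. The work goes in short steps, Python scripts to look and compute and a shell command to move; the robot and the scene stay as the last step left them, time stands still between calls to the robot, and variables do not carry over. Pictures are saved under pics/ and viewed, at most 10 in all, crops included, and the job is handed in when it is done.

```bash
mkdir -p pics
cat > h.py <<'E'
import numpy as np, cv2
from cell import readout, viewer, r
from scipy.spatial.transform import Rotation as R
def K(n):
    i=viewer.camera_info(n); f=200/np.tan(np.radians(i["vertical_fov"])/2)
    return i,np.array([[f,0,i["cx"]],[0,f,i["cy"]],[0,0,1]]),np.array(i["dist"],float)
def T_wc(n,s):
    i=viewer.camera_info(n)
    if n!="wrist": return np.linalg.inv(np.array(i["extrinsics"]))
    T=np.eye(4);T[:3,:3]=R.from_quat(s["ee_rot"]).as_matrix();T[:3,3]=s["position"]
    return T@np.array(i["hand_eye"])
def rays(n,uv,T):
    i,k,d=K(n); p=cv2.undistortPoints(np.array(uv,float).reshape(-1,1,2),k,d)[:,0]
    v=np.c_[p[:,0],-p[:,1],-np.ones(len(p))]
    return T[:3,3],v@T[:3,:3].T
def onplane(n,uv,z,T):
    o,v=rays(n,uv,T); return o+v*((z-o[2])/v[:,2])[:,None]
def ondepth(n,uv,depth,T):
    o,v=rays(n,uv,T); uv=np.array(uv,int).reshape(-1,2)
    return o+v*depth[uv[:,1],uv[:,0]][:,None]
E
python3 - <<'E'
from h import *
s=readout.get_state(); print(s["clock"],s["position"],s["ee_rot"],s["finger_gap"],r.tcp_to_grasp)
ims=[]
for n in("scene","side","wrist"):
    p,d=viewer.camera(n); np.savez(f"pics/{n}0.npz",p=p,d=d); 
    cv2.imwrite(f"pics/{n}0.png",p)
    T=T_wc(n,s); print(n,T[:3,3].round(3),(-T[:3,2]).round(3))
E
```

```text
0.0 [ 0.22274549 -0.58310252  0.23011298] [ 9.83414627e-01  1.81367955e-01 -1.02307701e-04 -1.15171874e-03] 1.0007510045877006 0.0187
scene [0.887 0.331 0.861] [-0.384 -0.351 -0.854]
side [0.252 0.892 0.569] [ 0.256 -0.835 -0.486]
wrist [ 0.287 -0.559  0.372] [-0.253 -0.093 -0.963]
```

View pics/scene0.png

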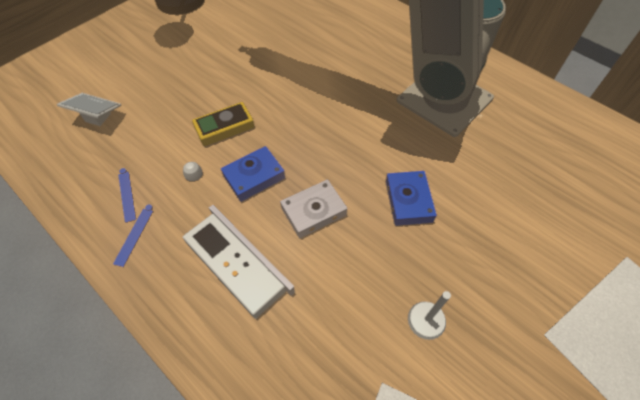

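View pics/side0.png

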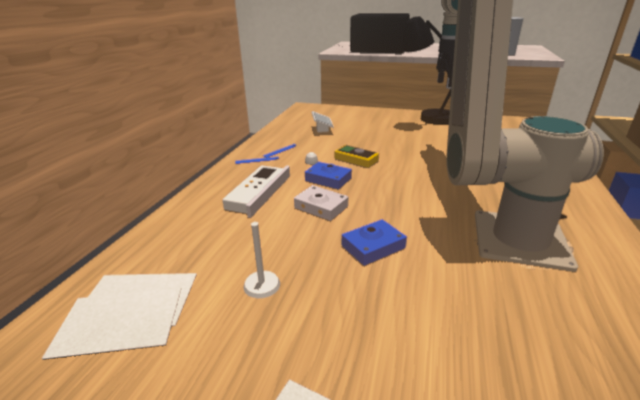

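The scene picture shows the silver foot at about (314,207), with blue look-alikes at (253,172) and (411,197). The station is at (237,262) with its rail running from (212,210) to (290,290). The nose is at (192,171), the meter at (223,122) and the mast at (428,320).

```bash
cat >> h.py <<'E'
def cloud(n,d,T):
    v,u=np.mgrid[0:400,0:640]; uv=np.c_[u.ravel(),v.ravel()]
    P=ondepth(n,uv,d,T).reshape(400,640,3); P[d==0]=np.nan; return P
def rect(pts):
    (c,sz,a)=cv2.minAreaRect(np.float32(pts*1000)); b=cv2.boxPoints((c,sz,a))
    return np.array(c)/1000,np.array(sz),a,b/1000
def comps(n,p,d,T,lo,hi,mn=60):
    P=cloud(n,d,T); m=((P[...,2]>lo)&(P[...,2]<hi)&(P[...,0]>.1)&(P[...,0]<1.1)&(abs(P[...,1])<.8)).astype(np.uint8)
    k,l,st,ce=cv2.connectedComponentsWithStats(m,connectivity=4)
    out=[]
    for j in range(1,k):
        if st[j,4]>mn:
            q=P[l==j]; out.append((ce[j],st[j,4],rect(q[:,:2]),np.nanmedian(q[:,2]),np.median(p[l==j],0),l==j))
    return out,P
E
python3 - <<'E'
from h import *
s=readout.get_state()
for n in("scene","side"):
    z=np.load(f"pics/{n}0.npz"); T=T_wc(n,s); o,P=comps(n,z["p"],z["d"],T,.028,.06)
    print(n)
    for c,a,(cc,sz,an,b),h,col,_ in o: print(c.round(),a,"ctr",cc.round(3),"size",sz.round(),round(an,1),"h",round(float(h),3),col,b.round(3).tolist())
E
```

```text
scene
[ 95. 102.] 481 ctr [ 0.705 -0.682] size [ 64. 135.] 20.7 h 0.049 [130. 136. 137.] [[0.6510000228881836, -0.6299999952316284], [0.6990000009536743, -0.7559999823570251], [0.7590000033378601, -0.734000027179718], [0.7110000252723694, -0.6079999804496765]]
[222. 120.] 1253 ctr [ 0.502 -0.382] size [ 84. 150.] 69.0 h 0.035 [53. 98. 91.] [[0.4169999957084656, -0.39399999380111694], [0.5569999814033508, -0.4480000138282776], [0.5870000123977661, -0.36899998784065247], [0.44699999690055847, -0.3160000145435333]]
[252. 170.] 1668 ctr [ 0.56  -0.202] size [100. 131.] 75.9 h 0.034 [157.  90.  70.] [[0.48500001430511475, -0.23399999737739563], [0.6119999885559082, -0.26600000262260437], [0.6359999775886536, -0.16899999976158142], [0.5090000033378601, -0.1379999965429306]]
[190. 167.] 124 ctr [ 0.659 -0.32 ] size [31. 35.] 84.3 h 0.033 [157. 171. 178.] [[0.6399999856948853, -0.33399999141693115], [0.675000011920929, -0.3370000123977661], [0.6779999732971191, -0.3059999942779541], [0.6430000066757202, -0.30300000309944153]]
[410. 195.] 1881 ctr [0.353 0.13 ] size [134.  95.] 47.8 h 0.035 [
[... 1810 characters left out ...]
036 [181. 188. 213.] [[0.44999998807907104, -0.04899999871850014], [0.574999988079071, -0.09099999815225601], [0.6060000061988831, 0.004000000189989805], [0.4819999933242798, 0.04500000178813934]]
[374. 237.] 1350 ctr [0.349 0.128] size [132.  98.] 48.2 h 0.036 [180.  94.  70.] [[0.2680000066757202, 0.11100000143051147], [0.3409999907016754, 0.04600000008940697], [0.42899999022483826, 0.14499999582767487], [0.35600000619888306, 0.20999999344348907]]
[260. 270.] 80 ctr [0.558 0.333] size [14.  8.] 29.3 h 0.045 [110. 122. 135.] [[0.550000011920929, 0.3330000042915344], [0.5540000200271606, 0.32600000500679016], [0.5659999847412109, 0.3330000042915344], [0.5619999766349792, 0.3400000035762787]]
```

```bash
python3 -m inch '[[0.9,-0.64,-0.1,0,0,0,0.5],[0.9,-0.64,-0.1,0,0,0,0],[0.9,-0.64,-0.1,0,0,0,0],[0.9,-0.64,-0.1,0,0,0,0],[0.9,-0.64,-0.1,0,0,0,0],[0.9,-0.64,-0.1,0,0,0,0],[0.9,-0.64,-0.1,0,0,0,0],[0.9,-0.64,-0.1,0,0,0,0]]' && python3 -m inch '[[0.9,-0.64,-0.1,0,0,0,0],[0.9,-0.64,-0.1,0,0,0,0],[0.9,-0.64,-0.1,0,0,0,0],[0.9,-0.64,0,0,0,0,0],[0.9,-0.64,0,0,0,0,0],[0.9,-0.64,0,0,0,0,0],[0.9,-0.64,0,0,0,0,0],[0,0,0,0,0,0.94,0],[0,0,0,0,0,0.94,0],[0,0,0,0,0,0.94,0],[0,0,0,0,0,0.94,0],[0,0,0,0,0,0.94,0]]'
cat > look.py <<'E'
from h import *
import sys
n=sys.argv[1]; tag=sys.argv[2]
s=readout.get_state(); p,d=viewer.camera(n); T=T_wc(n,s); cv2.imwrite(f"pics/{tag}.png",p); np.savez(f"pics/{tag}.npz",p=p,d=d)
X=R.from_quat(s["ee_rot"]).as_matrix()[:,0]
print("t",round(s["clock"],2),"tcp",s["position"].round(4) if hasattr(s["position"],'round') else s["position"],"yaw",round(float(np.degrees(np.arctan2(X[1],X[0]))),2),"F",np.round(s["force"],1))
o,P=comps(n,p,d,T,.031,.038,150)
for c,a,(cc,sz,an,b),h,col,m in o: print(c.round(),a,"ctr",cc.round(4),"size",sz.round(),round(an,1),"h",round(float(h),4),col,b.round(3).tolist())
o,P=comps(n,p,d,T,.0385,.05,60)
for c,a,(cc,sz,an,b),h,col,m in o: print("HI",c.round(),a,"ctr",cc.round(4),"size",sz.round(),round(an,1),"h",round(float(h),4),b.round(3).tolist())
E
python3 look.py wrist w1
```

```text
clock: 0.95
position: [0.4195, -0.2881, 0.2633]
ee_rot: [0.983, 0.181, -0.0, -0.0]
force: [0.4, 0.1, -0.5]
finger_gap: 0.0
gripper_force: 0.0
clock: 2.15
position: [0.5902, -0.0323, 0.2748]
ee_rot: [1.0, -0.024, -0.0, -0.0]
force: [0.3, 0.9, 0.0]
finger_gap: 0.001
gripper_force: 0.0
t 2.15 tcp [ 0.5902 -0.0323  0.2748] yaw -2.78 F [0.3 0.9 0. ]
[339.  22.] 10795 ctr [ 0.7315 -0.0546] size [250.  42.] 87.3 h 0.0353 [200. 217. 218.] [[0.7049999833106995, -0.17900000512599945], [0.7459999918937683, -0.1809999942779541], [0.7580000162124634, 0.0689999982714653], [0.7170000076293945, 0.07100000232458115]]
[601.  87.] 574 ctr [ 0.6585 -0.3256] size [28. 28.] 38.2 h 0.0346 [172. 186. 187.] [[0.6389999985694885, -0.3230000138282776], [0.656000018119812, -0.3449999988079071], [0.6779999732971191, -0.328000009059906], [0.6610000133514404, -0.3059999942779541]]
[476. 180.] 8068 ctr [ 0.5605 -0.2031] size [ 96. 130.] 76.3 h 0.0341 [183.  89.  37.] [[0.4860000014305115, -0.23499999940395355], [0.6119999885559082, -0.26499998569488525], [0.6349999904632568, -0.1720000058412552], [0.509000003337860
[... 1549 characters left out ...]
5632 0.3267] size [12.  8.] 4.5 h 0.0436 [[0.5569999814033508, 0.33000001311302185], [0.5569999814033508, 0.32199999690055847], [0.5699999928474426, 0.3230000138282776], [0.5690000057220459, 0.3310000002384186]]
HI [629. 237.] 595 ctr [ 0.4915 -0.3772] size [37. 27.] 10.1 h 0.0408 [[0.47099998593330383, -0.367000013589859], [0.47600001096725464, -0.39399999380111694], [0.5120000243186951, -0.3869999945163727], [0.5070000290870667, -0.3610000014305115]]
HI [207. 354.] 312 ctr [0.3616 0.1244] size [16. 46.] 35.2 h 0.0448 [[0.34200000762939453, 0.1379999965429306], [0.36800000071525574, 0.10100000351667404], [0.38199999928474426, 0.10999999940395355], [0.35499998927116394, 0.14800000190734863]]
```

View pics/w1.png

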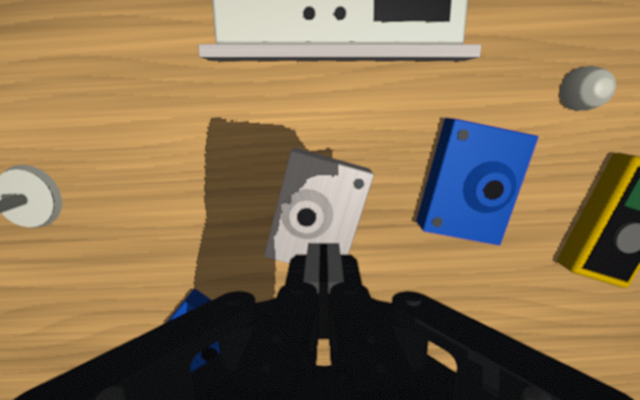

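The wrist picture shows the silver foot at (320,204), its cone at (307,215) on the image-lower-left side and its screws on the right, so the front faces world +y (yaw 71.7°). The rail face is at row ~58 across columns 200–480. In the station frame the foot is at (-169, 22) mm, turned 74°. The fingers are now aligned with the station.

Plan: alternate pushes +y at the back-left corner and -y at the front-right corner, so the shifts cancel.

```bash
cat > st.py <<'E'
from h import *
import sys
O=np.array([.6995,-.053]); a=np.radians(-2.7); M=np.array([[np.cos(a),np.sin(a)],[-np.sin(a),np.cos(a)]])
def S(p): return M@(np.array(p)[:2]-O)
def find(n,tag):
    s=readout.get_state(); p,d=viewer.camera(n); T=T_wc(n,s); cv2.imwrite(f"pics/{tag}.png",p); np.savez(f"pics/{tag}.npz",p=p,d=d)
    P=cloud(n,d,T); hsv=cv2.cvtColor(p,cv2.COLOR_BGR2HSV)
    near=(P[...,0]>.35)&(abs(P[...,1]+.02)<.16)&(hsv[...,1]<70)&(p.max(2)>60)
    near&=((P[...,:2]-O)@M.T)[...,0]<-.004
    def big(m):
        k,l,stt,_=cv2.connectedComponentsWithStats(m.astype(np.uint8),connectivity=4); j=1+stt[1:,4].argmax(); return P[l==j],stt[j,4]
    q,na=big(near&(P[...,2]>.030)&(P[...,2]<.048))
    c,sz,an,b=rect(q[q[:,2]<.0385][:,:2]); cone,_=big(near&(P[...,2]>.0395)&(P[...,2]<.048)); cc=rect(cone[:,:2])[0]
    e=[np.array([np.cos(t),np.sin(t)]) for t in np.radians(an+90*np.arange(4))]
    w=sz if sz[0]<sz[1] else sz
    ax=e[0] if sz[0]<sz[1] else e[1]           # short axis = foot x
    if ax@(cc-c)<0: ax=-ax
    yaw=np.degrees(np.arctan2(ax[1],ax[0]))+2.7
    print(n,"foot S",(S(c)*1000).round(1),"yaw",round(float(yaw),1),"size",sz.round(),"cone off",round(float(ax@(cc-c))*1000,1),na)
    cs=S(c);u=np.array([np.cos(np.radians(yaw)),np.sin(np.radians(yaw))]);v=np.array([-u[1],u[0]])
    for nm,i,j in(("FL",1,1),("FR",1,-1),("BL",-1,1),("BR",-1,-1)): print(nm,((cs+i*.0475*u+j*.065*v)*1000).round(1),end=" ")
    print()
def tcp():
    s=readout.get_state();X=R.from_quat(s["ee_rot"]).as_matrix()[:,0]
    print("t",round(s["clock"],2),"tcp S",(S(s["position"])*1000).round(1),"z",round(s["position"][2]*1000,1),"yaw",round(float(np.degrees(np.arctan2(X[1],X[0])))+2.7,2),"F",np.round(s["force"],1))
if __name__=="__main__":
    tcp()
    for k in sys.argv[2:]: find(k,sys.argv[1]+k)
E
python3 -m inch '[[-0.83,0.44,0.5,0,0,0,0],[-0.83,0.44,0.5,0,0,0,0],[-0.83,0.44,0.5,0,0,0,0],[-0.83,0.44,0.5,0,0,0,0],[0,0,0.91,0,0,0,0],[0,0,0.91,0,0,0,0],[0,0,0.91,0,0,0,0],[0,0,0.91,0,0,0,0],[0,0,0.91,0,0,0,0],[0,0,0,0,0,0,0]]' && python3 st.py a0 scene side
```

```text
clock: 3.2
position: [0.4495, -0.095, 0.0091]
ee_rot: [1.0, -0.022, -0.005, -0.002]
force: [-1.1, 1.2, -0.2]
finger_gap: 0.002
gripper_force: 0.0
t 3.2 tcp S [-247.8  -53.7] z 9.1 yaw 0.16 F [-1.1  1.2 -0.2]
scene foot S [-167.9   25.4] yaw 75.0 size [ 98. 130.] cone off 11.9 1931
FL [-218.4   88.1] FR [-92.8  54.4] BL [-243.    -3.7] BR [-117.4  -37.3] 
side foot S [-172.3   25.2] yaw 72.9 size [ 93. 132.] cone off 11.1 749
FL [-220.4   89.7] FR [-96.2  51.4] BL [-248.4   -1.1] BR [-124.1  -39.4]
```

```bash
python3 -m inch '[[0.12,-0.35,-0.1,0,0,0,0],[0,-0.2,0,0,0,0,0],[0,-0.125,0,0,0,0,0],[0,-0.125,0,0,0,0,0],[0,-0.125,0,0,0,0,0],[0,-0.125,0,0,0,0,0],[0,-0.125,0,0,0,0,0],[0,-0.125,0,0,0,0,0],[0,-0.125,0,0,0,0,0],[0,0,0,0,0,0,0]]' && python3 st.py a1 scene side
```

```text
clock: 4.3
position: [0.4615, -0.0404, 0.0176]
ee_rot: [1.0, -0.023, -0.0, 0.001]
force: [-1.9, -2.2, 2.6]
finger_gap: -0.003
gripper_force: 2.0
t 4.3 tcp S [-238.3    1.3] z 17.6 yaw 0.11 F [-1.9 -2.2  2.6]
scene foot S [-166.7   29.6] yaw 62.1 size [108. 130.] cone off 18.1 1994
FL [-202.  102.] FR [-87.1  41.2] BL [-246.4   18. ] BR [-131.5  -42.8] 
side foot S [-169.4   30.4] yaw 62.3 size [103. 132.] cone off 16.4 766
FL [-204.8  102.7] FR [-89.7  42.2] BL [-249.    18.6] BR [-133.9  -41.9]
```

```bash
python3 -m inch '[[0,-0.125,0.1,0,0,0,0],[0,-0.125,0,0,0,0,0],[0,-0.125,0,0,0,0,0],[0,-0.125,0,0,0,0,0],[0,0,0,0,0,0,0],[-0.2,0.4,0,0,0,0,0],[0,0.5,0,0,0,0,0],[0,0,-1,0,0,0,0],[0,0,-1,0,0,0,0],[0,0,0,0,0,0,0]]' && python3 st.py a2 scene side
```

```text
clock: 5.4
position: [0.4585, -0.0564, 0.0985]
ee_rot: [1.0, -0.023, 0.006, 0.0]
force: [0.9, -0.1, 0.1]
finger_gap: -0.001
gripper_force: 0.0
t 5.4 tcp S [-240.6  -14.8] z 98.5 yaw 0.11 F [ 0.9 -0.1  0.1]
scene foot S [-161.8   42. ] yaw 49.8 size [ 97. 129.] cone off 13.3 1975
FL [-180.8  120.3] FR [-81.5  36.3] BL [-242.1   47.7] BR [-142.8  -36.2] 
side foot S [-164.4   41. ] yaw 47.9 size [ 94. 133.] cone off 12.2 774
FL [-180.8  119.8] FR [-84.3  32.7] BL [-244.4   49.3] BR [-148.   -37.9]
```

```bash
python3 -m inch '[[0.89,-0.46,0,0,0,0,0],[0.89,-0.46,0,0,0,0,0],[0.89,-0.46,0,0,0,0,0],[0.89,-0.46,0,0,0,0,0],[0.89,-0.46,0,0,0,0,0],[0,0,0,0,0,0,0],[0,0,0.7,0,0,0,0],[0,0,0.7,0,0,0,0],[0,0,0.7,0,0,0,0],[0,0,0,0,0,0,0]]' && python3 st.py b0 && python3 -m inch '[[-0.2,0.18,0,0,0,0,0],[-0.2,0.18,0,0,0,0,0],[-0.1,0.08,0,0,0,0,0],[-0.1,0.08,0,0,0,0,0],[-0.1,0.08,0,0,0,0,0],[-0.1,0.08,0,0,0,0,0],[-0.1,0.08,0,0,0,0,0],[-0.1,0.08,0,0,0,0,0],[0,0,0,0,0,0,0]]' && python3 st.py b1 scene side
```

```text
clock: 6.5
position: [0.6286, 0.0287, 0.0032]
ee_rot: [1.0, -0.023, -0.006, -0.001]
force: [-1.6, 0.3, -0.5]
finger_gap: -0.004
gripper_force: 0.0
t 6.5 tcp S [-74.7  78.2] z 3.2 yaw 0.11 F [-1.6  0.3 -0.5]
clock: 7.4
position: [0.595, -0.0041, 0.0105]
ee_rot: [1.0, -0.023, 0.002, 0.0]
force: [4.1, 1.1, 2.1]
finger_gap: 0.003
gripper_force: 1.7
t 7.4 tcp S [-106.7   43.9] z 10.5 yaw 0.08 F [4.1 1.1 2.1]
scene foot S [-196.1   57.4] yaw -47.4 size [99. 75.] cone off 21.6 1123
FL [-116.1   66.4] FR [-211.8  -21.5] BL [-180.4  136.4] BR [-276.1   48.5] 
side foot S [-176.5   40.4] yaw 40.7 size [114. 130.] cone off 3.0 795
FL [-182.9  120.6] FR [-98.1  22.1] BL [-254.9   58.6] BR [-170.1  -39.9]
```

```bash
python3 -m inch '[[-0.1,0.06,0,0,0,0,0],[-0.1,0.06,0,0,0,0,0],[0,0,0,0,0,0,0],[0.3,-0.3,0,0,0,0,0],[0.3,-0.3,0,0,0,0,0],[0,0,-1,0,0,0,0],[0,0,-1,0,0,0,0],[0.6,-0.6,-0.6,0,0,0,0],[0,0,0,0,0,0,0]]' && python3 st.py b2 scene side
```

```text
clock: 8.4
position: [0.6416, 0.0393, 0.1179]
ee_rot: [1.0, -0.02, 0.005, -0.001]
force: [0.8, -0.2, 0.3]
finger_gap: -0.0
gripper_force: 0.0
t 8.4 tcp S [-62.1  89.5] z 117.9 yaw 0.42 F [ 0.8 -0.2  0.3]
scene foot S [-200.6   54. ] yaw -51.3 size [96. 83.] cone off 18.5 1194
FL [-120.1   57.5] FR [-221.6  -23.7] BL [-179.5  131.7] BR [-281.    50.5] 
side foot S [-189.4   31.4] yaw 37.5 size [ 94. 135.] cone off 12.1 788
FL [-191.2  111.8] FR [-112.2    8.6] BL [-266.6   54.1] BR [-187.6  -49.1]
```

```bash
python3 -m inch '[[-0.82,0.26,0,0,0,0,0],[-0.82,0.26,0,0,0,0,0],[-0.82,0.26,0,0,0,0,0],[-0.82,0.26,0,0,0,0,0],[-0.82,0.26,0,0,0,0,0],[-0.82,0.26,0,0,0,0,0],[-0.82,0.26,0,0,0,0,0],[0,0,0,0,0,0,0],[0,0,0,0,0,0,0]]' && python3 st.py b3 wrist scene
```

```text
clock: 9.4
position: [0.401, -0.0258, 0.1118]
ee_rot: [1.0, -0.022, -0.002, -0.001]
force: [-0.3, -0.4, 0.7]
finger_gap: 0.003
gripper_force: 0.0
t 9.4 tcp S [-299.5   13.1] z 111.8 yaw 0.16 F [-0.3 -0.4  0.7]
wrist foot S [-187.    32.8] yaw 37.7 size [ 95. 130.] cone off 1.8 23715
FL [-189.2  113.3] FR [-109.7   10.5] BL [-264.4   55.2] BR [-184.8  -47.6] 
scene foot S [-186.1   35.4] yaw 37.5 size [ 98. 129.] cone off 12.8 1909
FL [-188.   115.9] FR [-108.8   12.8] BL [-263.3   58. ] BR [-184.1  -45.1]
```

```bash
python3 -m inch '[[0,0,0.82,0,0,0,0],[0,0,0.82,0,0,0,0],[0,0,0.82,0,0,0,0],[0,0,0,0,0,0,0],[0.3,-0.24,0,0,0,0,0],[0.3,-0.24,0,0,0,0,0],[0,0,0,0,0,0,0]]' && python3 st.py c0 && python3 -m inch '[[0.1,-0.08,0,0,0,0,0],[0.1,-0.08,0,0,0,0,0],[0.1,-0.08,0,0,0,0,0],[0.1,-0.07,0,0,0,0,0],[0.11,-0.06,0,0,0,0,0],[0.11,-0.06,0,0,0,0,0],[0,0,0,0,0,0,0]]' && python3 st.py c1 scene
```

```text
clock: 10.2
position: [0.4334, -0.0074, 0.0171]
ee_rot: [1.0, -0.021, 0.004, -0.0]
force: [0.3, -1.0, 0.1]
finger_gap: 0.003
gripper_force: 0.0
t 10.2 tcp S [-267.9   33. ] z 17.1 yaw 0.33 F [ 0.3 -1.   0.1]
clock: 10.9
position: [0.4513, 0.009, 0.0143]
ee_rot: [1.0, -0.021, -0.002, -0.001]
force: [-4.1, 1.2, -0.7]
finger_gap: -0.004
gripper_force: 1.5
t 10.9 tcp S [-250.8   50.2] z 14.3 yaw 0.24 F [-4.1  1.2 -0.7]
scene foot S [-177.3   36.1] yaw 26.8 size [102. 130.] cone off 13.8 1964
FL [-164.3  115.6] FR [-105.6   -0.4] BL [-249.    72.7] BR [-190.3  -43.3]
```

```bash
python3 -m inch '[[0.11,-0.05,0,0,0,0,0],[0.11,-0.05,0,0,0,0,0],[0.11,-0.05,0,0,0,0,0],[0.11,-0.05,0,0,0,0,0],[0,0,0,0,0,0,0],[-0.4,0.2,0,0,0,0,0],[-0.4,0.2,0,0,0,0,0],[0,0,-0.9,0,0,0,0],[0,0,-0.9,0,0,0,0],[0,0,-0.7,0,0,0,0],[0,0,0,0,0,0,0]]' && python3 st.py c2 scene wrist
```

```text
clock: 12.05
position: [0.4451, -0.0004, 0.1204]
ee_rot: [1.0, -0.022, 0.007, 0.001]
force: [1.5, -0.0, -0.4]
finger_gap: 0.001
gripper_force: 0.0
t 12.05 tcp S [-256.6   40.6] z 120.4 yaw 0.2 F [ 1.5 -0.  -0.4]
scene foot S [-158.1   36.3] yaw 18.7 size [ 97. 130.] cone off 11.8 1978
FL [-134.   113.1] FR [-92.2 -10. ] BL [-223.9   82.6] BR [-182.2  -40.5] 
wrist foot S [-159.2   34.1] yaw 18.2 size [ 95. 130.] cone off 6.9 26938
FL [-134.4  110.7] FR [-93.8 -12.8] BL [-224.6   81. ] BR [-184.1  -42.5]
```

```bash
python3 -m inch '[[0.81,0.08,0,0,0,0,0],[0.81,0.08,0,0,0,0,0],[0.81,0.08,0,0,0,0,0],[0.81,0.08,0,0,0,0,0],[0.81,0.08,0,0,0,0,0],[0.81,0.08,0,0,0,0,0],[0,0,0,0,0,0,0],[0,0,0.89,0,0,0,0],[0,0,0.89,0,0,0,0],[0,0,0.89,0,0,0,0],[0,0,0,0,0,0,0],[0,0,0,0,0,0,0]]' && python3 st.py d0
```

```text
clock: 13.35
position: [0.6304, -0.0266, 0.0071]
ee_rot: [1.0, -0.022, -0.002, -0.001]
force: [-0.7, 0.5, -0.2]
finger_gap: 0.005
gripper_force: 0.0
t 13.35 tcp S [-70.3  23.1] z 7.1 yaw 0.22 F [-0.7  0.5 -0.2]
```

```bash
python3 -m inch '[[-0.05,0.2,-0.12,0,0,0,0],[-0.11,0.06,0,0,0,0,0],[-0.11,0.06,0,0,0,0,0],[-0.11,0.06,0,0,0,0,0],[-0.11,0.06,0,0,0,0,0],[-0.11,0.06,0,0,0,0,0],[-0.11,0.06,0,0,0,0,0],[-0.11,0.06,0,0,0,0,0],[0,0,0,0,0,0,0]]' && python3 st.py d1 side wrist
```

```text
clock: 14.25
position: [0.5985, -0.0508, 0.0134]
ee_rot: [1.0, -0.022, 0.001, 0.0]
force: [2.9, -0.6, 1.7]
finger_gap: -0.007
gripper_force: 1.4
t 14.25 tcp S [-101.    -2.6] z 13.4 yaw 0.19 F [ 2.9 -0.6  1.7]
side foot S [-166.4   35.8] yaw 10.4 size [105. 131.] cone off 7.3 781
FL [-131.3  108.3] FR [-108.   -19.6] BL [-224.8   91.2] BR [-201.4  -36.6] 
wrist foot S [-129.6   92.2] yaw -153.2 size [ 8. 30.] cone off 5.1 897
FL [-142.8   12.7] FR [-201.3  128.8] BL [-58.   55.5] BR [-116.5  171.6]
```

```bash
python3 -m inch '[[-0.11,0.06,0,0,0,0,0],[-0.11,0.06,0,0,0,0,0],[-0.06,0.03,0,0,0,0,0],[0,0,0,0,0,0,0],[0.4,-0.1,0,0,0,0,0],[0.2,0,0,0,0,0,0],[0,0,-0.9,0,0,0,0],[0,0,-0.9,0,0,0,0],[0,0,-0.8,0,0,0,0],[0,0,0,0,0,0,0]]' && python3 st.py d2 side scene wrist
```

```text
clock: 15.35
position: [0.6131, -0.0533, 0.1212]
ee_rot: [1.0, -0.022, 0.003, 0.0]
force: [1.3, 0.3, -0.1]
finger_gap: -0.0
gripper_force: 0.0
t 15.35 tcp S [-86.3  -4.3] z 121.2 yaw 0.23 F [ 1.3  0.3 -0.1]
side foot S [-178.    32.4] yaw 3.7 size [ 94. 135.] cone off 12.2 766
FL [-134.8  100.4] FR [-126.3  -29.3] BL [-229.6   94.2] BR [-221.1  -35.5] 
scene foot S [-173.1   36.5] yaw 3.1 size [ 96. 131.] cone off 11.4 1905
FL [-129.2  104. ] FR [-122.1  -25.9] BL [-224.    98.8] BR [-217.  -31.] 
wrist foot S [-146.7   58.7] yaw 3.3 size [41. 84.] cone off 1.1 4482
FL [-103.   126.3] FR [-95.6  -3.5] BL [-197.8  120.9] BR [-190.4   -8.9]
```

```bash
python3 -m inch '[[-0.73,-0.16,0,0,0,0,1],[-0.73,-0.16,0,0,0,0,1],[-0.73,-0.16,0,0,0,0,1],[-0.73,-0.16,0,0,0,0,1],[-0.73,-0.16,0,0,0,0,1],[-0.73,-0.16,0,0,0,0,1],[0,0,0,0,0,0,1],[0,0,0,0,0,0,1]]' && python3 st.py e0 wrist
```

```text
clock: 16.3
position: [0.4354, -0.0065, 0.1152]
ee_rot: [1.0, -0.022, -0.002, -0.001]
force: [0.4, 0.0, -0.4]
finger_gap: 1.001
gripper_force: 0.0
t 16.3 tcp S [-266.   34.] z 115.2 yaw 0.23 F [ 0.4  0.  -0.4]
wrist foot S [-180.6   34.1] yaw 2.8 size [ 82. 130.] cone off 15.6 29127
FL [-136.3  101.3] FR [-130.   -28.6] BL [-231.2   96.7] BR [-224.9  -33.2]
```

```bash
python3 -m inch '[[0,0,0.71,0,0,0,1],[0,0,0.71,0,0,0,1],[0,0,0.71,0,0,0,1],[0,0,0.7,0,0,0,1],[0,0,0,0,0,0,1],[0.3,0,0,0,0,0,1],[0.2,0,0,0,0,0,1],[0.1,0,0,0,0,0,1],[0.1,0,0,0,0,0,1],[0,0,0,0,0,0,1]]' && python3 st.py e1 scene
```

```text
clock: 17.35
position: [0.4665, -0.008, 0.0044]
ee_rot: [1.0, -0.022, 0.001, -0.0]
force: [-0.1, 0.5, 1.2]
finger_gap: 1.001
gripper_force: 0.0
t 17.35 tcp S [-234.9   33.9] z 4.4 yaw 0.22 F [-0.1  0.5  1.2]
scene foot S [-176.    36.4] yaw 3.0 size [102. 131.] cone off 15.3 1960
FL [-132.   103.8] FR [-125.1  -26. ] BL [-226.9   98.8] BR [-220.   -31.1]
```

```bash
python3 -m inch '[[0.1,0,0,0,0,0,1],[0.1,0,0,0,0,0,1],[0,0,0,0,0,0,1]]' && python3 st.py e2 scene
```

```text
clock: 17.7
position: [0.4718, -0.0074, 0.0031]
ee_rot: [1.0, -0.021, -0.002, -0.001]
force: [-3.4, 2.4, 1.9]
finger_gap: 1.001
gripper_force: 1.8
t 17.7 tcp S [-229.6   34.8] z 3.1 yaw 0.26 F [-3.4  2.4  1.9]
scene foot S [-174.    35.7] yaw 0.3 size [131. 104.] cone off 17.9 1974
FL [-126.9  100.9] FR [-126.2  -29.1] BL [-221.9  100.4] BR [-221.2  -29.6]
```

```bash
python3 -m inch '[[0.1,0,0,0,0,0,1],[0.05,0,0,0,0,0,1],[0,0,0,0,0,0,1],[-0.5,0,0,0,0,0,1],[-0.5,0,0,0,0,0,1],[0,0,0,0,0,0,1]]' && python3 st.py e3 scene side wrist
```

```text
clock: 18.35
position: [0.4379, -0.0068, 0.0035]
ee_rot: [1.0, -0.022, -0.0, -0.0]
force: [-0.2, -0.1, -1.2]
finger_gap: 1.002
gripper_force: 0.0
t 18.35 tcp S [-263.5   33.8] z 3.5 yaw 0.19 F [-0.2 -0.1 -1.2]
scene foot S [-163.4   34.6] yaw 0.4 size [132.  96.] cone off 11.5 1960
FL [-116.4  100. ] FR [-115.4  -30. ] BL [-211.4   99.2] BR [-210.4  -30.7] 
side foot S [-167.9   32.4] yaw 0.4 size [132.  95.] cone off 10.8 771
FL [-120.9   97.8] FR [-120.   -32.2] BL [-215.9   97.1] BR [-215.   -32.9] 
wrist foot S [-187.1   32.2] yaw 0.2 size [130.  49.] cone off 16.4 69676
FL [-139.8   97.3] FR [-139.4  -32.7] BL [-234.8   97. ] BR [-234.4  -33. ]
```

```bash
python3 -m inch '[[0.4,0,0,0,0,0,1],[0.35,0,0,0,0,0,1],[0.1,0,0,0,0,0,1],[0.15,0,0,0,0,0,1],[0.2,0,0,0,0,0,1],[0.2,0,0,0,0,0,1],[0.2,0,0,0,0,0,1],[0.2,0,0,0,0,0,1],[0.2,0,0,0,0,0,1],[0.2,0,0,0,0,0,1],[0.2,0,0,0,0,0,1],[0.2,0,0,0,0,0,1]]' && python3 st.py f1 && python3 -m inch '[[0.2,0,0,0,0,0,1],[0.2,0,0,0,0,0,1],[0.1,0,0,0,0,0,1],[0,0,0,0,0,0,1]]' && python3 st.py f2 side
```

```text
clock: 19.7
position: [0.5391, -0.0108, 0.0024]
ee_rot: [1.0, -0.022, -0.004, -0.001]
force: [-7.4, -0.0, 4.9]
finger_gap: 1.0
gripper_force: 3.6
t 19.7 tcp S [-162.2   34.5] z 2.4 yaw 0.22 F [-7.4 -0.   4.9]
clock: 20.1
position: [0.562, -0.012, 0.0026]
ee_rot: [1.0, -0.022, -0.002, -0.001]
force: [-2.0, 1.0, -2.1]
finger_gap: 1.001
gripper_force: 1.3
t 20.1 tcp S [-139.3   34.5] z 2.6 yaw 0.22 F [-2.   1.  -2.1]
side foot S [-87.4  33.7] yaw 0.2 size [130.  99.] cone off 15.8 512
FL [-40.1  98.8] FR [-39.7 -31.2] BL [-135.1   98.5] BR [-134.7  -31.5]
```

```bash
python3 -m inch '[[0.1,0,0,0,0,0,1],[0.12,0,0,0,0,0,1],[0.12,0,0,0,0,0,1],[0.12,0,0,0,0,0,1],[0.1,0,0,0,0,0,1],[0.06,0,0,0,0,0,1],[0,0,0,0,0,0,1]]' && python3 st.py g1 scene && cat pics/g1scene.png >/dev/null
```

```text
clock: 20.85
position: [0.5893, -0.0134, 0.0039]
ee_rot: [1.0, -0.022, 0.001, -0.0]
force: [-2.3, 1.0, -0.7]
finger_gap: 1.002
gripper_force: 1.0
t 20.85 tcp S [-112.    34.4] z 3.9 yaw 0.22 F [-2.3  1.  -0.7]
scene foot S [-56.9  35.3] yaw 0.1 size [131. 104.] cone off 16.1 2252
FL [ -9.6 100.4] FR [ -9.3 -29.6] BL [-104.6  100.1] BR [-104.3  -29.9]
```

```bash
python3 -m inch '[[0.06,0,0,0,0,0,1],[0.05,0,0,0,0,0,1]]' && python3 -m inch '[[0.05,0,0,0,0,0,1]]' && python3 st.py g2
```

```text
clock: 21.1
position: [0.5912, -0.0134, 0.004]
ee_rot: [1.0, -0.022, -0.001, -0.0]
force: [-6.9, 1.0, 3.5]
finger_gap: 1.001
gripper_force: 3.3
clock: 21.2
position: [0.5933, -0.0135, 0.0041]
ee_rot: [1.0, -0.022, -0.001, -0.0]
force: [-6.5, -0.2, 2.9]
finger_gap: 1.0
gripper_force: 3.2
t 21.2 tcp S [-108.    34.5] z 4.1 yaw 0.21 F [-6.5 -0.2  2.9]
```

```bash
python3 -m inch '[[0.04,0,0,0,0,0,1],[0.04,0,0,0,0,0,1]]' && python3 -m inch '[[0.03,0,0,0,0,0,1]]' && python3 st.py g3 side
```

```text
clock: 21.4
position: [0.5954, -0.0135, 0.004]
ee_rot: [1.0, -0.022, -0.002, -0.0]
force: [-11.3, 0.7, 8.4]
finger_gap: 0.996
gripper_force: 5.6
clock: 21.5
position: [0.5954, -0.0135, 0.004]
ee_rot: [1.0, -0.022, -0.004, -0.0]
force: [-13.3, 0.0, 9.6]
finger_gap: 1.002
gripper_force: 6.4
t 21.5 tcp S [-105.9   34.5] z 4.0 yaw 0.21 F [-13.3   0.    9.6]
side foot S [-54.3  32.6] yaw 0.2 size [133.  99.] cone off 14.5 491
FL [-7.  97.8] FR [ -6.5 -32.2] BL [-102.    97.4] BR [-101.5  -32.6]
```

```bash
python3 -m inch '[[0.04,0,0,0,0,0,1],[0.04,0,0,0,0,0,1],[0,0,0,0,0,0,1]]' && python3 st.py g4
```

```text
clock: 21.85
position: [0.5953, -0.0135, 0.0033]
ee_rot: [1.0, -0.022, -0.006, -0.0]
force: [-16.1, -0.4, 11.9]
finger_gap: 1.0
gripper_force: 8.3
t 21.85 tcp S [-105.9   34.5] z 3.3 yaw 0.19 F [-16.1  -0.4  11.9]
```

```bash
python3 -m inch '[[-0.2,0,0,0,0,0,1],[-0.5,0,0,0,0,0,1],[-0.8,0,0,0,0,0,1],[-0.3,0,-0.9,0,0,0,1],[0,0,-0.9,0,0,0,1],[0,0,-0.9,0,0,0,1],[0,0,-0.9,0,0,0,1],[0,0,-0.9,0,0,0,1],[0.5,0,-0.6,0,0,0,0],[0.9,0,0,0,0,0,0],[0.9,0,0,0,0,0,0],[0,0,0,0,0,0,0]]' && python3 st.py h1 scene side && python3 look.py wrist h2
```

```text
clock: 23.05
position: [0.6286, -0.0157, 0.2093]
ee_rot: [1.0, -0.022, 0.005, -0.0]
force: [-0.9, 0.5, -0.3]
finger_gap: 0.329
gripper_force: 0.0
t 23.05 tcp S [-72.5  33.9] z 209.3 yaw 0.21 F [-0.9  0.5 -0.3]
scene foot S [-49.1  35.3] yaw 0.3 size [131.  90.] cone off 14.6 2096
FL [ -1.9 100.6] FR [ -1.2 -29.4] BL [-96.9 100. ] BR [-96.2 -30. ] 
side foot S [-51.9  27. ] yaw -0.0 size [145.  94.] cone off 12.3 713
FL [-4.3 92. ] FR [ -4.4 -38. ] BL [-99.3  92. ] BR [-99.4 -38. ] 
t 23.15 tcp [ 0.6237 -0.0151  0.2083] yaw -2.48 F [-1.  -0.1 -0.3]
[366.  37.] 22089 ctr [ 0.74  -0.055] size [250.  59.] 87.6 h 0.0354 [196. 212. 213.] [[0.7049999833106995, -0.17800000309944153], [0.7639999985694885, -0.1809999942779541], [0.7749999761581421, 0.06800000369548798], [0.7160000205039978, 0.07100000232458115]]
[325. 145.] 12812 ctr [ 0.6542 -0.0179] size [130.  96.] 87.5 h 0.0344 [183. 189. 198.] [[0.6039999723434448, -0.08100000023841858], [0.6990000009536743, -0.08500000089406967], [0.7049999833106995, 0.04500000178813934], [0.609000027179718, 0.04899999871850014]]
[520. 230.] 10463 ctr [ 
[... 522 characters left out ...]
[ 0.7058 -0.0532] size [279.  12.] 87.5 h 0.0394 [[0.6940000057220459, -0.19200000166893005], [0.7059999704360962, -0.19300000369548798], [0.7179999947547913, 0.0860000029206276], [0.7059999704360962, 0.0860000029206276]]
HI [325. 132.] 2688 ctr [ 0.6658 -0.0182] size [51. 51.] 14.4 h 0.0439 [[0.6349999904632568, 0.0], [0.6470000147819519, -0.04899999871850014], [0.6970000267028809, -0.03700000047683716], [0.6840000152587891, 0.013000000268220901]]
HI [538. 239.] 1962 ctr [ 0.5582 -0.2147] size [50. 49.] 33.5 h 0.0436 [[0.5239999890327454, -0.20800000429153442], [0.5509999990463257, -0.24899999797344208], [0.5929999947547913, -0.22200000286102295], [0.5649999976158142, -0.18000000715255737]]
```

View pics/h2.png

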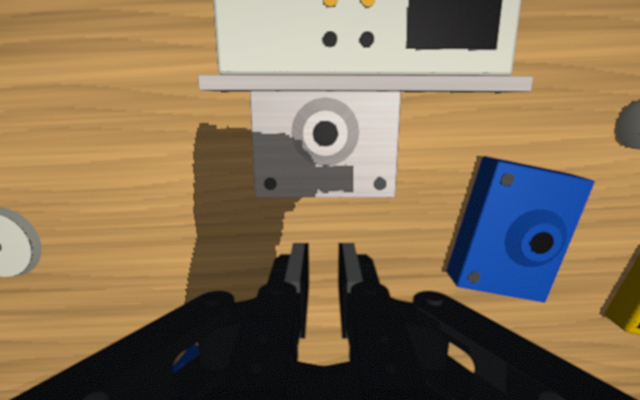

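The wrist picture shows the foot's front edge (row 91, columns 250–401) flush along the rail, which spans columns 200–531. Foot and rail angles are both 87.5°. The blue block, nose and mast are undisturbed, and the gripper is clear.

```bash
python3 -c "
from cell import r
print(r.hand_in())"
```

```text
the job is handed in; nothing more can be done
None
```

The foot was turned about 74° with its middle ending about 12 mm from where it started, then pushed straight until its front lay flush along the rail and well inside its ends; the job was handed in at about 23 s.

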